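# Draw a last spacer from the drop-feed holder

## Task

Two low drop-feed holders stand on the bench, each with a stack of beech spacers for the boot trees. From the holder with the wider spacers, slide the bottom spacer, whose end sticks out of the slot, straight out from under the stack so that the others drop down and stay in the holder. Then lay it flat in the middle of the black rubber mat, lengthwise like the mat, and let go of it.

Things in the scene. Friction and masses are not known exactly. Their poses are not given: they have to be found in the camera images.
- holder_spacer0_mid (a point): centre of the bottom beech spacer in the wide holder (the one to draw): a slab 44 mm wide (its x), 110 mm long (its y), 10 mm thick (z), about 40 g. At the start it lies on the holder's floor, undersurface 20 mm above the bench, with its -y end sticking out of the slot by 34 mm and overhanging the bench freely; there it can be pinched from above across its 44 mm width.
- holder_spacer3_mid (a point): centre of the top spacer of the same stack; same slab, lying fully inside the holder. The stack has four spacers; this centre starts 55 mm above the bench and sinks by 10 mm to 45 mm when the bottom one has been drawn.
- holder: the wide drop-feed holder, grey steel, fixed to the bench: 60 mm wide (its x), 124 mm long (y), 62 mm tall, open at the top; origin at the centre of its underside. Its floor is 20 mm up; the stack stands in a pocket 48 mm by 114 mm. The slot is in its -y end wall, 14 mm tall, from the floor up, so that one spacer passes: the bottom spacer comes out along the holder's -y. Beside it, about 170 mm off in x, stands a like holder with 26 mm wide spacers, not needed here.
- mat: black hard-rubber mat, fixed to the bench, 120 mm (its x) by 200 mm (its y, lengthwise), 6 mm thick; origin at the centre of its underside.
Mind the look-alikes: they are no part of the job. Leave any red look-alike of the holder alone.

How it is judged (in metres and radians):
On the way:
1. the bottom spacer is wholly out of the slot and the rest of the stack has dropped by one spacer inside the holder (y of holder_spacer0_mid in the frame of holder below -0.112 m and z of holder_spacer3_mid in the frame of holder between 0.041 and 0.049 m and x of holder_spacer3_mid in the frame of holder between -0.01 and 0.01 m and y of holder_spacer3_mid in the frame of holder between -0.012 and 0.012 m), for 0.1 s.
At the end, for the whole second after the job is handed in: the drawn spacer lies flat and still on the mat, its centre within 30 mm of the mat's middle along and across, its length within 15 degrees of the mat's length; the top spacer of the stack lies inside the wide holder 10 mm (within 4 mm) lower than at the start (x of holder_spacer0_mid in the frame of mat between -0.03 and 0.03 m and y of holder_spacer0_mid in the frame of mat between -0.03 and 0.03 m and z of holder_spacer0_mid in the frame of mat between 0.008 and 0.014 m and angle between the y axis of holder_spacer0_mid and the y axis of mat, either way round below 0.26 rad and angle between holder_spacer0_mid's own z axis and vertical below 0.09 rad and linear speed of holder_spacer0 below 0.02 m/s and z of holder_spacer3_mid in the frame of holder between 0.041 and 0.049 m and x of holder_spacer3_mid in the frame of holder between -0.01 and 0.01 m and y of holder_spacer3_mid in the frame of holder between -0.012 and 0.012 m); the robot touches nothing.
It fails at once if the stack above is lifted out of the holder (z of holder_spacer3_mid in the frame of holder above 0.075 m).
It also fails if it takes over 45 s, if anything falls off the work surface, if the arm or the gripper's body presses on something with over 40 N, if the wrist force passes 120 N, or if a joint passes its speed limit or range.

## Robot

A 6-joint arm with a two-finger parallel gripper is mounted at the origin on the work surface. World frame = base frame: x ahead of the robot, y to its left, z up, the work surface at z = 0. Lengths are in m, angles in degrees, forces in N, time in s.
With the tool pointing down it reaches from about 0.275 to 0.825 m from the base axis. Payload 4.9 kg.
Tool frame: the origin (TCP) lies at the very end of the fingers, on their centre line; the grasp point (between the pads) lies grip_point_offset behind it (grip_point_offset is the distance from the TCP to the grasp point, in m); y points along the fingers, x is the direction in which the jaws open and shut, and the axes are right-handed (so a half turn about y gives the same grasp; the last joint's range is limited). The gripper opens to 85 mm and grips with 20 to 120 N. Pads are 22 mm wide; open, the fingers measure 114 mm over their backs; the gripper's body (76 mm by 85 mm) begins 54 mm behind the grasp point. The pads swing forward as they close: fully open they stand 13 mm farther back than shut.
Start: joints at [-72.09, 18.69, -11.035, 60.275, 0, 82.311], TCP at [0.238, -0.496, 0.231] pointing down, gripper open.
Joint ranges: [-152.03, 152.03], [-55.5, 102.48], [-74.3, 77.21], [-110.64, 120.58], [-84.22, 78.4], [-180, 180]. Speed limits (degrees/s): [147.25, 147.25, 180, 180, 180, 180].

## Interface

Orientations are given as a 3x3 rotation matrix whose columns are the frame's x, y, z axes.
In Python, from rig import * gives the robot as it stands.
- The arm moves only by the tool move_arm, never from a script. Its argument "deltas" is a list of rows, each a list of 3 entries, a list of its own where there are three numbers: the opening, from 0 (shut) to 1 (fully open), then the shift along the tool's x, y, z in mm, then the turn about the tool's y in degrees. A call has 1 to 20 rows; each row is the pose to reach, as a shift and turn from the pose commanded when the call began, along the tool's axes at that moment; what a row does not reach only later rows make up. A row lasts 1/10 s, in which the tool goes at most 50 mm and 8.59 degrees, less where a joint would pass 70% of its speed; a pose out of reach is approached as far as the arm can. A call with a gripper value outside its range is refused whole. The fingers move at their own pace and stop on an object; the grip force is fixed at half the most. Time passes only in rows, so rows that repeat a pose let the fingers close. It gives the time, the measured TCP pose, the force and the opening at its end, in the units of the state.
- state(): the state, without advancing time (a new reading comes with each control period).
- read_camera(name): name is "scene" or "top" or "wrist"; returns a dict with "image" (420x560x3 uint8, red, green, blue), "fx", "fy", "cx", "cy" (pixels), "D" ([k1, k2, p1, p2, k3] as OpenCV has them; the pictures are not rectified), "extrinsics" (4x4, takes a point from world to camera coordinates). Camera axes: x right, y up, looking along -z (the intrinsics and any distortion apply to the point x, -y, -z); pixel columns grow to the right and rows downward; lengths in m; the calibration is good to about 2 mm. A picture is of the moment at which its call begins. There is no depth.
- sign_off(): hands the job in, once; it reports no verdict.
The state is a dict: "t": time; "q": joint angles; "joint_velocities": joint speeds; "joint_torque": joint torques, N m; "position": TCP position; "tool_rot": TCP orientation; "ft_force": force on the tool from outside, world axes, zero at the start; "moment": the same for the moment, N m; "width": opening from 0.0 (shut) to 1.0 (fully open).
Only numpy, scipy, OpenCV 4.12 (cv2) and the standard library are available. Lean on these libraries where they do the work, as an engineer would, in place of code of your own. Each camera call takes 0.05 s, during which the arm holds its last target.

## Working session

There is one attempt and no reset: what is moved stays moved. The work goes in short steps, Python scripts to look and compute and a tool call to move; the robot and the scene stay as the last step left them, time stands still between calls to the robot, and variables do not carry over. Pictures are saved under pics/ and viewed, and the job is handed in when it is done.

Besides the shell and the picture viewer there is one more tool, called as name(argument=value, ...), one argument or row to a line, values as JSON. move_arm: Moves the arm, as the interface text tells. Its arguments: {"type":"object","properties":{"deltas":{"type":"array","items":{"type":"array"}}},"required":["deltas"]}

```bash
mkdir -p pics; ls; python3 - <<'E'
from rig import *
import cv2
for n in ("scene","top","wrist"):
    r=read_camera(n); cv2.imwrite(f"pics/a_{n}.png",r["image"][:,:,::-1])
    print(n,r["fx"],r["fy"],r["cx"],r["cy"],r["D"],r["extrinsics"])
print(state())
import rig; print(getattr(rig,'grip_point_offset',None),[x for x in dir(rig) if x[0]!='_'])
E
```

```text
pics
scene 506.65255873565934 506.65255873565934 283.0101768227593 209.66173979601228 [-0.02992616  0.          0.          0.          0.        ] [[ 0.16026195  0.98705708  0.00586709 -0.10156877]
 [-0.8330399   0.13206195  0.53721892  0.3693767 ]
 [ 0.52949092 -0.09098328  0.84342244 -1.24888613]
 [ 0.          0.          0.          1.        ]]
top 497.20876302297205 497.20876302297205 274.4646597826615 217.46268426904936 [0.00439228 0.         0.         0.         0.        ] [[ 0.02039433 -0.99978641 -0.00334626  0.02863292]
 [ 0.99862563  0.0202088   0.04835767 -0.46186185]
 [-0.04827971 -0.00432788  0.99882448 -0.90478711]
 [ 0.          0.          0.          1.        ]]
wrist 371.6182825466979 371.6182825466979 270.9631114313315 212.512695827592 [-0.0801534  0.         0.         0.         0.       ] [[ 0.43221484 -0.9017691  -0.00167689 -0.54876339]
 [ 0.858374    0.41198421 -0.30571734  0.04053335]
 [ 0.2763773   0.13069617  0.95212084 -0.38056516]
 [ 0.          0.          0.          1.        ]]
{'t': 0.15, 'q': array([-7.20891199e+01,  1.87222053e+01, -1.10771174e+01,  6.02746474e+01,
        3.26913803e-04,  8.23121808e+01]), 'joint_velocities': array([-0.02206796, -0.17862138,  0.16565396,  0.04150375,  0.02354449,
       -0.12214572]), 'joint_torque': array([ 4.07701418e-04, -4.43704927e+01,  2.62664098e+01,  1.04808155e-02,
       -1.04959443e-04, -1.16732872e-05]), 'position': array([ 0.2375269 , -0.49559406,  0.23069525]), 'tool_rot': array([[ 4.32065022e-01, -3.91608331e-04,  9.01842372e-01],
       [-9.01841550e-01,  1.23020895e-03,  4.32065162e-01],
       [-1.27865488e-03, -9.99999167e-01,  1.78361593e-04]]), 'ft_force': array([ 0.01438901,  1.83060234, -0.18461413]), 'moment': array([-0.00918467, -0.0815208 ,  0.01397894]), 'width': 1.0044386602441107}
0.0187 ['IKError', 'grip_point_offset', 'read_camera', 'sign_off', 'state']
```

View pics/a_scene.png

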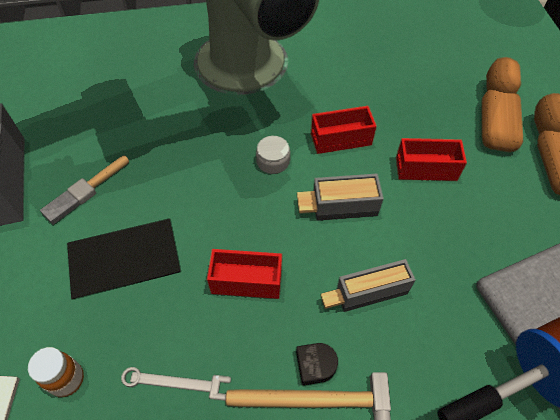

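View pics/a_top.png

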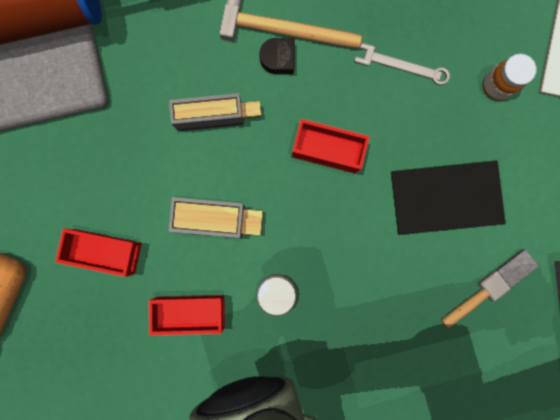

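View pics/a_wrist.png

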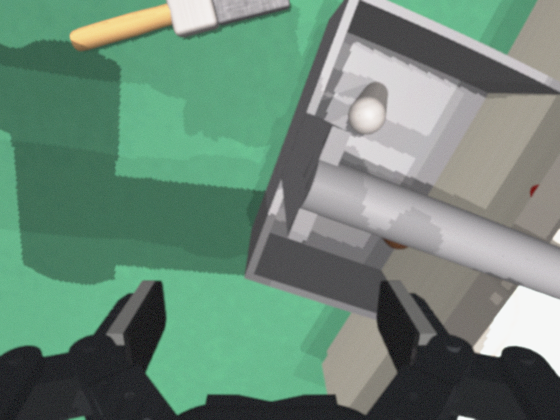

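Candidates in the top view are the grey holders at (207,218), with the wider wood, and (207,111), with the narrow wood. The red look-alikes are at (331,146), (98,252) and (186,315). I choose the grey one at (207,218), whose tongue is at (252,222); the mat is at (448,198). Next I measure these.

```bash
cat > h.py <<'E'
from rig import *
import cv2, numpy as np
def K(r): return np.array([[r["fx"],0,r["cx"]],[0,r["fy"],r["cy"]],[0,0,1]])
def cast(r,px,z):
    px=np.asarray(px,float).reshape(-1,1,2)
    u=cv2.undistortPoints(px,K(r),np.asarray(r["D"],float))[:,0]
    E=np.array(r["extrinsics"]);R,t=E[:3,:3],E[:3,3];C=-R.T@t
    d=np.c_[u[:,0],-u[:,1],-np.ones(len(u))]@R
    return C+d*((z-C[2])/d[:,2])[:,None]
def proj(r,P):
    E=np.array(r["extrinsics"]);c=np.atleast_2d(P)@E[:3,:3].T+E[:3,3]
    q=c*np.array([1,-1,-1]); return cv2.projectPoints(q,np.zeros(3),np.zeros(3),K(r),np.asarray(r["D"],float))[0][:,0]
def rect(r,m,z):
    cs=cv2.findContours(m,cv2.RETR_EXTERNAL,cv2.CHAIN_APPROX_NONE)[0]
    out=[]
    for c in cs:
        if cv2.contourArea(c)<100: continue
        P=cast(r,c[:,0],z)[:,:2]
        (cx,cy),(w,h),a=cv2.minAreaRect((P*1000).astype(np.float32))
        if w<h: w,h,a=h,w,a-90
        out.append((np.round(c[:,0].mean(0)),round(cx,1),round(cy,1),round(w,1),round(h,1),round(a,2)))
    return out
E
python3 - <<'E'
from h import *
for n in("top","scene"):
    r=read_camera(n);im=r["image"];hsv=cv2.cvtColor(im,cv2.COLOR_RGB2HSV)
    H,S,V=cv2.split(hsv)
    wood=((H>10)&(H<28)&(S>70)&(V>120)).astype(np.uint8)*255
    wood=cv2.morphologyEx(wood,cv2.MORPH_OPEN,np.ones((3,3)))
    blk=((V<45)).astype(np.uint8)*255
    print(n)
    for o in rect(r,wood,.060): print("wood .060",o)
    for o in rect(r,wood,.030): print("wood .030",o)
    for o in rect(r,blk,.006): print("mat",o)
    if n=="top":
        cv2.imwrite("pics/crop1.png",cv2.resize(im[180:260,150:290,::-1],None,fx=5,fy=5,interpolation=cv2.INTER_CUBIC))
    else: cv2.imwrite("pics/crop2.png",cv2.resize(im[160:230,280:400,::-1],None,fx=5,fy=5,interpolation=cv2.INTER_CUBIC))
E
```

```text
top
wood .060 (array([466., 307.]), 310.1, -295.8, 93.3, 17.7, -52.44)
wood .060 (array([  6., 283.]), 332.9, 495.5, 93.2, 31.2, 2.73)
wood .060 (array([251., 223.]), 449.8, 77.7, 41.3, 33.0, -3.84)
wood .060 (array([205., 218.]), 457.0, 158.0, 112.4, 46.1, 86.25)
wood .060 (array([250., 109.]), 650.0, 84.1, 33.3, 24.8, -84.43)
wood .060 (array([205., 109.]), 648.5, 163.8, 112.3, 28.1, -83.09)
wood .060 (array([299.,  29.]), 794.1, 1.9, 225.3, 24.4, 80.24)
wood .030 (array([466., 307.]), 306.4, -307.2, 96.5, 18.3, -52.44)
wood .030 (array([  6., 283.]), 329.9, 511.5, 96.4, 32.3, 2.73)
wood .030 (array([251., 223.]), 451.0, 79.2, 42.7, 34.1, -3.84)
wood .030 (array([205., 218.]), 458.4, 162.3, 116.3, 47.7, 86.25)
wood .030 (array([250., 109.]), 658.1, 85.8, 34.4, 25.6, -84.43)
wood .030 (array([205., 109.]), 656.5, 168.2, 116.2, 29.0, -83.09)
wood .030 (array([299.,  29.]), 807.1, 0.8, 233.1, 25.2, 80.24)
mat (array([271., 415.]), 104.8, 38.0, 92.6, 19.6, -88.77)
mat (array([240., 396.]), 136.0, 94.8, 175.2, 53.2, -69.13)
mat (array([447., 197.]), 505.6, -281.4, 196.6, 116.3, -83.0)
m
[... 1406 characters left out ...]
550.5, 160.9, 73.5, -21.75)
wood .030 (array([508.,  72.]), 169.0, 615.2, 103.0, 55.3, -19.93)
mat (array([470., 406.]), 871.5, 265.7, 110.4, 39.0, -75.77)
mat (array([309., 371.]), 769.6, 20.8, 75.2, 51.2, 44.79)
mat (array([373., 301.]), 665.9, 161.8, 127.1, 13.9, -84.68)
mat (array([122., 258.]), 508.6, -285.3, 198.4, 120.6, -83.2)
mat (array([346., 215.]), 484.4, 152.2, 126.1, 15.1, 83.35)
mat (array([ 13., 131.]), 149.3, -532.6, 174.1, 23.0, 28.86)
mat (array([25.,  9.]), -280.0, -546.5, 149.6, 71.1, -87.29)
mat (array([554.,  12.]), -57.8, 847.4, 130.7, 40.0, -26.24)
mat (array([285.,  15.]), -139.6, 136.3, 154.2, 149.8, 81.28)
mat (array([77.,  4.]), -272.3, -416.6, 104.0, 64.9, 80.3)
```

View pics/crop1.png

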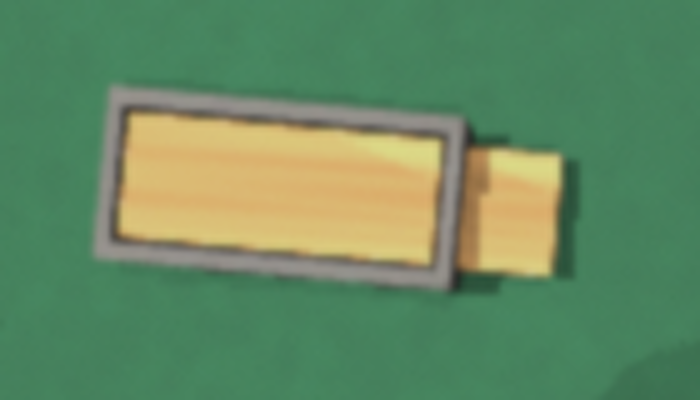

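View pics/crop2.png

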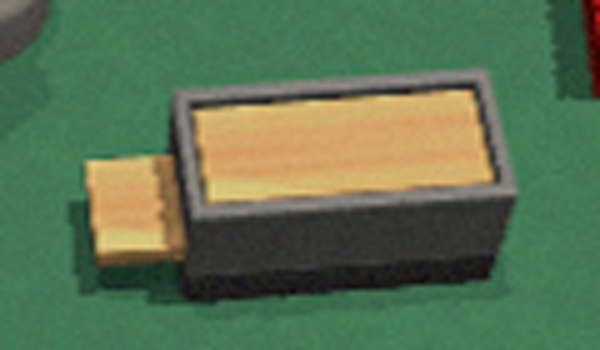

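The crop confirms the wide grey holder. Its tongue centre is about (451.5, 79) mm and its axis yaw about -3.75°. From the stack centre (457,158), 79 mm along -y predicts (451.9,79.2), which agrees. The mat is at about (506.5,-283), with its length at -83°.

```bash
cat >> h.py <<'E'
def go(x,y,z,yaw):
    s=state();R=s["tool_rot"];p=s["position"]*1000
    y0=np.degrees(np.arctan2(R[1,0],R[0,0]))
    print("t",s["t"],"p",p.round(1),"yaw",y0.round(2),"tilt",R[2].round(4),"w",round(s["width"],3),"f",s["ft_force"].round(1))
    print("delta",(R.T@(np.array([x,y,z])-p)).round(1),"turn",round(-(yaw-y0),2))
E
python3 -c "
from h import *
go(451.3,76,130,-3.75)"
```

```text
t 0.25 p [ 237.6 -495.8  230.9] yaw -64.4 tilt [-8.e-04 -1.e+00  1.e-04] w 1.001 f [ 0.2 -0.4  0.5]
delta [-423.2  101.3  439.8] turn -60.65
```

move_arm(
  deltas=[
    [1,[-30,0,31],-4],
    [1,[-60,0,62],-8],
    [1,[-90,5,94],-13],
    [1,[-120,10,125],-17],
    [1,[-150,15,156],-22],
    [1,[-180,20,187],-26],
    [1,[-210,30,218],-30],
    [1,[-240,40,249],-35],
    [1,[-270,50,281],-39],
    [1,[-300,60,312],-44],
    [1,[-330,70,343],-48],
    [1,[-360,80,374],-53],
    [1,[-390,90,405],-57],
    [1,[-423,101,440],-60.65],
    [1,[-423,101,440],-60.65],
    [1,[-423,101,440],-60.65],
    [1,[-423,101,440],-60.65],
  ],
)

```text
t: 1.95
position: [0.4514, 0.075, 0.1303]
tool_rot: [[0.998, -0.0, 0.066], [-0.066, -0.0, 0.998], [-0.0, -1.0, -0.0]]
ft_force: [0.8, -0.9, -0.5]
width: 0.994
```

```bash
python3 - <<'E'
from h import *
go(451.3,76,17,-3.75)
r=read_camera("wrist"); im=r["image"].copy()
d=np.array([-.065,-.998]);P=[]
c=np.array([451.5,79])
ex=np.array([.998,-.065])
for a,b in((22,17),(22,-17),(-22,-17),(-22,17)):
    q=c+a*ex+b*d; P.append([q[0]/1e3,q[1]/1e3,.03])
px=proj(r,P); print(px.round(1))
cv2.polylines(im,[px.astype(np.int32)],True,(255,0,0),1)
cv2.imwrite("pics/w1.png",im[:,:,::-1])
E
```

```text
t 1.95 p [451.4  75.  130.3] yaw -3.81 tilt [-4.e-04 -1.e+00 -4.e-04] w 0.994 f [ 0.8 -0.9 -0.5]
delta [-1.000e-01  1.133e+02  1.100e+00] turn -0.06
[[303.3 230.3]
 [304.6 182.8]
 [239.1 182.9]
 [240.4 230.3]]
```

View pics/w1.png

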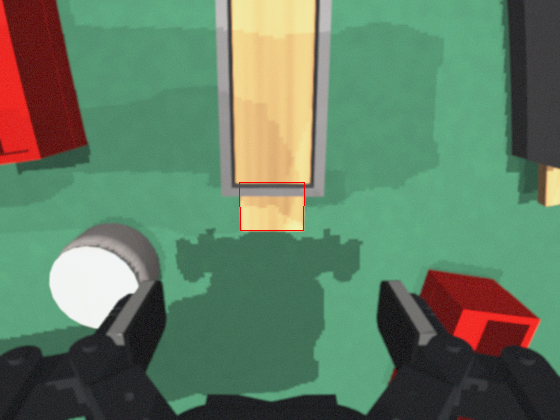

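The wrist view shows the predicted tongue outline (240–304, 183–230) lying right on the wood tongue. I go down next.

move_arm(
  deltas=[
    [1,[0,35,1],0],
    [1,[0,70,1],0],
    [1,[0,90,1],0],
    [1,[0,105,1],0],
    [1,[0,113,1],0],
    [1,[0,113,1],0],
    [1,[0,113,1],0],
  ],
)

```text
t: 2.7
position: [0.4523, 0.076, 0.0179]
tool_rot: [[0.998, 0.001, 0.067], [-0.067, -0.0, 0.998], [0.001, -1.0, 0.0]]
ft_force: [-0.1, -0.3, 0.7]
width: 0.999
```

```bash
python3 - <<'E'
from h import *
go(451.3,76,17,-3.75)
a=read_camera("wrist")["image"]; b=read_camera("scene")["image"][120:260,220:420]
cv2.imwrite("pics/w2.png",a[:,:,::-1]);cv2.imwrite("pics/s2.png",cv2.resize(b[:,:,::-1],None,fx=4,fy=4,interpolation=cv2.INTER_CUBIC))
E
```

```text
t 2.7 p [452.3  76.   17.9] yaw -3.83 tilt [ 8.e-04 -1.e+00  0.e+00] w 0.999 f [-0.1 -0.3  0.7]
delta [-1.   0.9 -0. ] turn -0.08
```

View pics/s2.png

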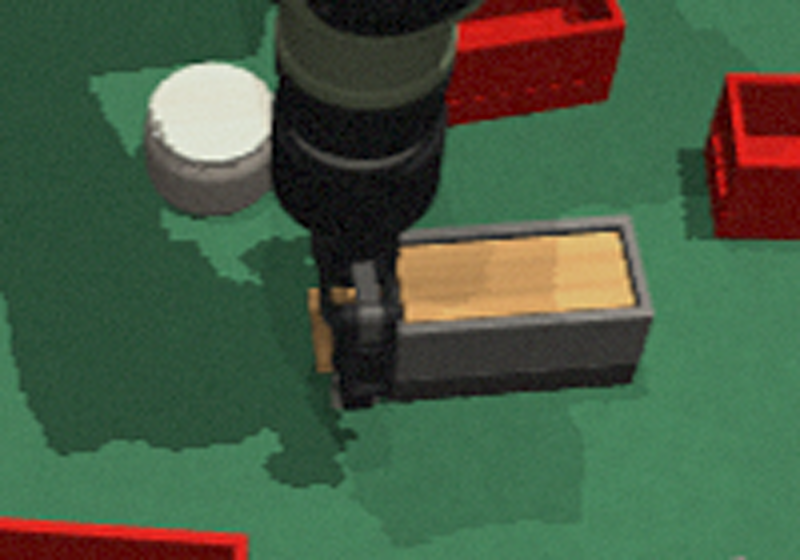

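View pics/w2.png

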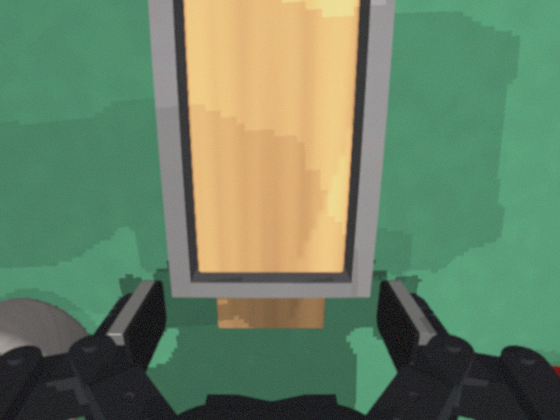

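The spacer spans 218–324 px, so it is centred between the pads at 271. Closing.

move_arm(
  deltas=[
    [0,[0,0,0],0],
    [0,[0,0,0],0],
    [0,[0,0,0],0],
    [0,[0,0,0],0],
    [0,[0,0,0],0],
    [0,[0,0,0],0],
    [0,[0,0,0],0],
    [0,[0,0,0],0],
  ],
)

```text
t: 3.6
position: [0.452, 0.0766, 0.0179]
tool_rot: [[0.998, 0.001, 0.065], [-0.065, -0.0, 0.998], [0.001, -1.0, -0.0]]
ft_force: [-1.1, -0.7, 6.7]
width: 0.492
```

```bash
python3 - <<'E'
from h import *
go(451.3,76,17,-3.75)
a=read_camera("wrist")["image"]; b=read_camera("scene")["image"][120:260,220:420]
cv2.imwrite("pics/s3.png",np.hstack([cv2.resize(a[:,:,::-1],(400,300)),cv2.resize(b[:,:,::-1],(400,300))]))
E
```

```text
t 3.6 p [452.   76.6  17.9] yaw -3.74 tilt [ 7.e-04 -1.e+00 -0.e+00] w 0.492 f [-1.1 -0.7  6.7]
delta [-0.7  0.9 -0.7] turn 0.01
```

View pics/s3.png

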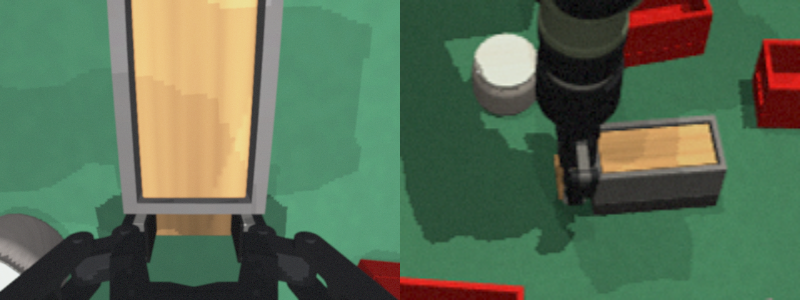

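Gripped at width 0.492. Now a straight pull along tool -z.

move_arm(
  deltas=[
    [0,[0,-0.5,-3],0],
    [0,[0,-0.5,-8],0],
    [0,[0,-0.5,-15],0],
    [0,[0,-0.5,-22],0],
    [0,[0,-0.5,-29],0],
    [0,[0,-0.5,-36],0],
    [0,[0,-0.5,-36],0],
  ],
)

```text
t: 4.4
position: [0.4493, 0.0394, 0.0177]
tool_rot: [[0.998, -0.0, 0.067], [-0.067, -0.001, 0.998], [-0.0, -1.0, -0.001]]
ft_force: [-0.1, 0.8, 2.0]
width: 0.494
```

```bash
python3 - <<'E'
from h import *
go(451.3,76,17,-3.75)
a=read_camera("wrist")["image"]; b=read_camera("scene")["image"][120:260,220:420]
cv2.imwrite("pics/s4.png",np.hstack([cv2.resize(a[:,:,::-1],(400,300)),cv2.resize(b[:,:,::-1],(400,300))]))
E
```

```text
t 4.4 p [449.3  39.4  17.7] yaw -3.84 tilt [-2.0e-04 -1.0e+00 -1.1e-03] w 0.494 f [-0.1  0.8  2. ]
delta [-0.4  0.7 36.7] turn -0.09
```

View pics/s4.png

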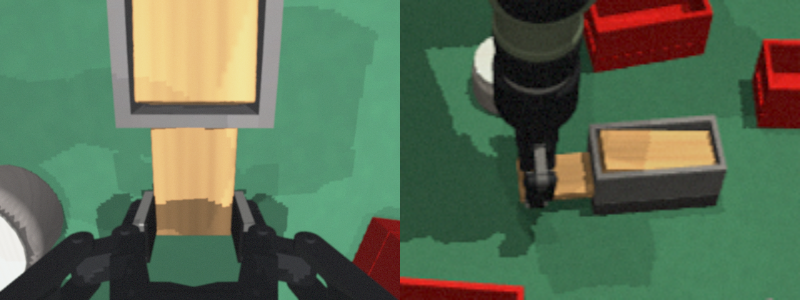

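It is sliding without slip. I continue until it is fully out.

move_arm(
  deltas=[
    [0,[0,0,-5],0],
    [0,[0,0,-12],0],
    [0,[0,0,-20],0],
    [0,[0,0,-28],0],
    [0,[0,0,-36],0],
    [0,[0,0,-44],0],
    [0,[0,0,-52],0],
    [0,[0,0,-60],0],
    [0,[0,0,-68],0],
    [0,[0,0,-76],0],
    [0,[0,0,-84],0],
    [0,[0,0,-88],0],
    [0,[0,0,-88],0],
    [0,[0,0,-88],0],
  ],
)

```text
t: 5.9
position: [0.4436, -0.0471, 0.0177]
tool_rot: [[0.998, -0.0, 0.066], [-0.066, 0.0, 0.998], [-0.0, -1.0, 0.0]]
ft_force: [0.3, 0.9, 0.8]
width: 0.495
```

```bash
python3 - <<'E'
from h import *
go(511,-321,60,7)
a=read_camera("wrist")["image"]; b=read_camera("scene")["image"][120:260,220:420]
cv2.imwrite("pics/s5.png",np.hstack([cv2.resize(a[:,:,::-1],(400,300)),cv2.resize(b[:,:,::-1],(400,300))]))
E
```

```text
t 5.9 p [443.6 -47.1  17.7] yaw -3.76 tilt [-2.e-04 -1.e+00  3.e-04] w 0.495 f [0.3 0.9 0.8]
delta [  85.2  -42.3 -268.9] turn -10.76
```

View pics/s5.png

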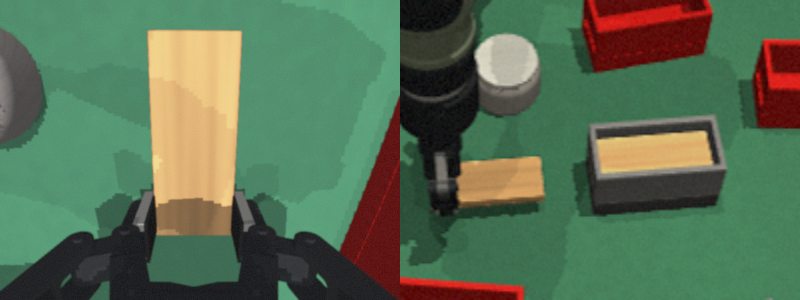

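The spacer is out and the stack has dropped. I lift, then carry it to the mat.

move_arm(
  deltas=[
    [0,[0,-15,0],0],
    [0,[0,-45,0],0],
    [0,[0,-72,0],0],
    [0,[0,-80,-20],0],
    [0,[5,-80,-50],0],
    [0,[15,-80,-80],-1],
    [0,[30,-80,-115],-3],
    [0,[45,-80,-150],-5],
    [0,[60,-80,-185],-7],
    [0,[75,-80,-220],-9],
    [0,[85,-75,-250],-10],
    [0,[85.5,-60,-270],-10.76],
    [0,[85.5,-42,-271],-10.76],
    [0,[85.5,-42,-271],-10.76],
    [0,[85.5,-42,-271],-10.76],
    [0,[85.5,-42,-271],-10.76],
  ],
)

```text
t: 7.6
position: [0.5118, -0.3228, 0.0606]
tool_rot: [[0.992, 0.001, -0.123], [0.123, -0.0, 0.992], [0.001, -1.0, -0.001]]
ft_force: [0.9, 0.3, -0.4]
width: 0.495
```

```bash
python3 - <<'E'
from h import *
go(511.4,-323.2,4.5,7)
a=read_camera("wrist")["image"]; b=read_camera("scene")["image"][180:320,40:240]
cv2.imwrite("pics/s6.png",np.hstack([cv2.resize(a[:,:,::-1],(400,300)),cv2.resize(b[:,:,::-1],(400,300))]))
r=read_camera("top");im=r["image"];H,S,V=cv2.split(cv2.cvtColor(im,cv2.COLOR_RGB2HSV))
w=((H>10)&(H<28)&(S>70)&(V>90)).astype(np.uint8)*255
w=cv2.morphologyEx(w,cv2.MORPH_OPEN,np.ones((3,3)))
for o in rect(r,w,.073): print(o)
E
```

```text
t 7.6 p [ 511.8 -322.8   60.6] yaw 7.06 tilt [ 7.e-04 -1.e+00 -5.e-04] w 0.495 f [ 0.9  0.3 -0.4]
delta [-0.5 56.1 -0.3] turn 0.06
(array([  7., 289.]), 325.1, 483.9, 123.9, 39.3, 2.73)
(array([206., 218.]), 456.3, 154.1, 108.5, 45.3, 86.3)
(array([459., 193.]), 506.3, -281.7, 111.0, 46.6, -83.4)
(array([251., 109.]), 645.9, 83.2, 33.0, 24.6, -88.75)
(array([205., 108.]), 645.3, 162.0, 111.0, 28.2, -83.09)
(array([505.,  80.]), 706.2, -357.5, 57.3, 31.3, 36.67)
(array([298.,  30.]), 787.6, 2.5, 221.9, 25.8, 80.24)
```

View pics/s6.png

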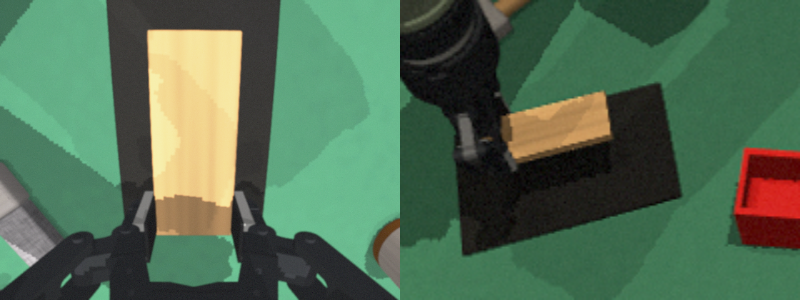

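The spacer at (506.3,-281.7) and -83.4° sits over the mat centre. I lower it.

move_arm(
  deltas=[
    [0,[0,20,0],0],
    [0,[0,38,0],0],
    [0,[0,48,0],0],
    [0,[0,53,0],0],
    [0,[0,55,0],0],
    [0,[0,56,0],0],
    [0,[0,56,0],0],
    [0,[0,56,0],0],
  ],
)

```text
t: 8.55
position: [0.5117, -0.3235, 0.0044]
tool_rot: [[0.993, 0.001, -0.122], [0.122, -0.001, 0.993], [0.001, -1.0, -0.001]]
ft_force: [0.4, -1.0, 1.5]
width: 0.493
```

```bash
python3 - <<'E'
from h import *
go(511.4,-323.2,4.5,7)
a=read_camera("wrist")["image"]; b=read_camera("scene")["image"][180:320,40:240]
cv2.imwrite("pics/s7.png",np.hstack([cv2.resize(a[:,:,::-1],(400,300)),cv2.resize(b[:,:,::-1],(400,300))]))
E
```

```text
t 8.55 p [ 511.7 -323.5    4.4] yaw 7.01 tilt [ 9.e-04 -1.e+00 -9.e-04] w 0.493 f [ 0.4 -1.   1.5]
delta [-0.3 -0.1  0.4] turn 0.01
```

View pics/s7.png

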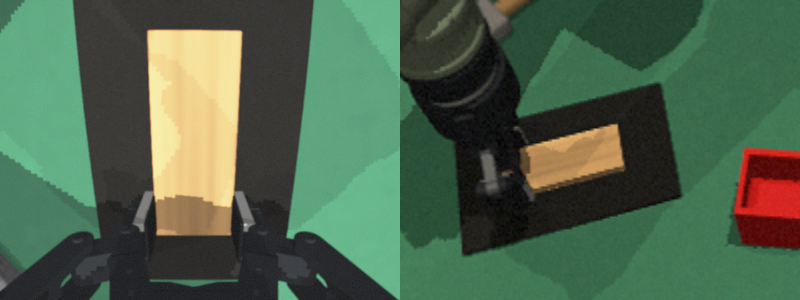

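The spacer is just above or on the mat. I open, then lift.

move_arm(
  deltas=[
    [1,[0,0,0],0],
    [1,[0,0,0],0],
    [1,[0,0,0],0],
    [1,[0,0,0],0],
    [1,[0,0,0],0],
    [1,[0,0,0],0],
    [1,[0,-5,0],0],
    [1,[0,-20,0],0],
    [1,[0,-50,0],0],
    [1,[0,-90,0],0],
    [1,[0,-130,0],0],
    [1,[0,-160,-50],0],
    [1,[0,-160,-90],0],
    [1,[0,-160,-90],0],
    [1,[0,-160,-90],0],
  ],
)

```text
t: 10.15
position: [0.522, -0.4133, 0.1646]
tool_rot: [[0.993, 0.001, -0.12], [0.12, -0.0, 0.993], [0.001, -1.0, -0.0]]
ft_force: [0.5, 1.2, -0.7]
width: 0.997
```

```bash
python3 - <<'E'
from h import *
go(511.4,-323.2,4.5,7)
for n,zs in(("top",(.016,.05)),("scene",(.016,.05))):
    r=read_camera(n);im=r["image"];H,S,V=cv2.split(cv2.cvtColor(im,cv2.COLOR_RGB2HSV))
    cv2.imwrite(f"pics/f_{n}.png",im[:,:,::-1])
    w=((H>10)&(H<28)&(S>70)&(V>90)).astype(np.uint8)*255
    w=cv2.morphologyEx(w,cv2.MORPH_OPEN,np.ones((3,3)))
    for z in zs:
        for o in rect(r,w,z): 
            if 400<o[1]<560 and -350<o[2]<200: print(n,z,o)
a=cv2.imread("pics/f_scene.png")
cv2.imwrite("pics/f.png",np.hstack([cv2.resize(a[180:320,40:240],(400,300)),cv2.resize(a[150:240,280:400],(400,300),interpolation=cv2.INTER_CUBIC)]))
E
```

```text
t 10.15 p [ 522.  -413.3  164.6] yaw 6.92 tilt [ 6.e-04 -1.e+00 -4.e-04] w 0.997 f [ 0.5  1.2 -0.7]
delta [  0.3 160.1  90.8] turn -0.08
top 0.016 (array([206., 218.]), 458.8, 162.3, 115.4, 48.0, 85.95)
top 0.016 (array([450., 196.]), 506.3, -283.4, 113.2, 46.8, -83.27)
top 0.05 (array([206., 218.]), 457.2, 157.5, 111.1, 46.2, 85.95)
top 0.05 (array([450., 196.]), 503.0, -271.5, 109.0, 45.0, -83.27)
scene 0.016 (array([120., 255.]), 509.3, -286.5, 110.5, 48.2, -83.32)
scene 0.016 (array([347., 190.]), 432.7, 162.8, 114.0, 40.3, 86.2)
scene 0.05 (array([120., 255.]), 528.6, -277.4, 106.0, 46.2, -83.32)
scene 0.05 (array([347., 190.]), 455.1, 153.7, 109.4, 38.7, 86.2)
```

View pics/f.png

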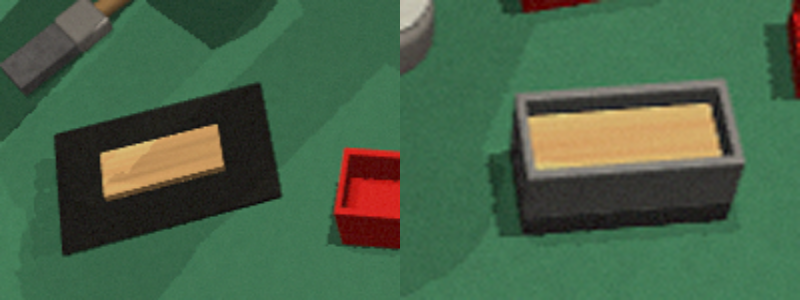

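```bash
python3 -c "
from rig import *
print(sign_off())"
```

```text
the job is handed in; nothing more can be done
None
```

I drew the bottom spacer straight out of the wide grey holder, and the other three dropped down and stayed inside. I laid it flat on the black mat, let go, lifted the gripper clear and handed the job in at about 10 s. No verdict was reported.

- **Position on the mat:** the top camera puts the spacer at (506.3, -283.4) mm. The mat's middle measures (505.6, -281.4) mm in the same camera, so it is about 2 mm off.
- **Alignment:** the spacer's length lies at -83.3° and the mat's at -83.0°.
- **Stack:** it looks level and about one spacer lower in the scene picture. Its size in the top view fits a top surface at 50 mm. I did not measure its height directly.
- **Disagreement:** the scene camera's positions sit about 3 mm from the top camera's, for both the mat and the spacer. This does not change the spacer's place relative to the mat.
- **Gripper reading:** it showed 0.49, about 42 mm, on the 44 mm spacer. The grip held without slipping.

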